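# Return the cellar samples to their colour-marked stands

## Task

Stand each of the four wax-dipped sample bottles upright in the hole of the stand painted in the colour of its wax; one of them is standing in the wrong stand, so move that one before the bottle that belongs there. Keep the bottles upright, set them down without dropping or knocking them over, and leave the steel cup and the lamp where they are.

Things in the scene. Friction and masses are not known exactly. Their poses are not given: they have to be found in the camera images.
- bottle_red: Loose closed sample bottle with red wax on neck and shoulder: dark glass body 46 mm in diameter up to 62 mm, tapering to 78 mm; from there to the top at 127 mm the neck, a plain red cylinder 27 mm in diameter. Paper band with a red line. About 0.2 kg. Origin: centre of its underside; z up along the bottle. Starts upright on the bench or in a stand.
- bottle_yellow: Loose closed sample bottle with yellow wax on neck and shoulder: dark glass body 46 mm in diameter up to 62 mm, tapering to 78 mm; from there to the top at 127 mm the neck, a plain yellow cylinder 27 mm in diameter. Paper band with a yellow line. About 0.2 kg. Origin: centre of its underside; z up along the bottle. Starts upright on the bench or in a stand.
- bottle_white: Loose closed sample bottle with white wax on neck and shoulder: dark glass body 46 mm in diameter up to 62 mm, tapering to 78 mm; from there to the top at 127 mm the neck, a plain white cylinder 27 mm in diameter. Paper band with a white line. About 0.2 kg. Origin: centre of its underside; z up along the bottle. Starts upright on the bench or in a stand.
- bottle_blue: Loose closed sample bottle with blue wax on neck and shoulder: dark glass body 46 mm in diameter up to 62 mm, tapering to 78 mm; from there to the top at 127 mm the neck, a plain blue cylinder 27 mm in diameter. Paper band with a blue line. About 0.2 kg. Origin: centre of its underside; z up along the bottle. Starts upright on the bench or in a stand.
- stand_red: Fixed red painted square block, 96 x 96 mm and 14 mm high, with a round through-hole 64 mm in diameter in its middle, in which the red bottle belongs, standing on the bench surface itself (9 mm play all round). Origin: centre of the hole at bench height; x and y along its sides, z up. Empty at the start.
- stand_yellow: Fixed yellow painted square block, 96 x 96 mm and 14 mm high, with a round through-hole 64 mm in diameter in its middle, in which the yellow bottle belongs, standing on the bench surface itself (9 mm play all round). Origin: centre of the hole at bench height; x and y along its sides, z up. Empty at the start.
- stand_white: Fixed white painted square block, 96 x 96 mm and 14 mm high, with a round through-hole 64 mm in diameter in its middle, in which the white bottle belongs, standing on the bench surface itself (9 mm play all round). Origin: centre of the hole at bench height; x and y along its sides, z up. At the start one of the other three bottles is standing in it.
- stand_blue: Fixed blue painted square block, 96 x 96 mm and 14 mm high, with a round through-hole 64 mm in diameter in its middle, in which the blue bottle belongs, standing on the bench surface itself (9 mm play all round). Origin: centre of the hole at bench height; x and y along its sides, z up. Empty at the start.
- beaker: Bystander: loose open steel tasting cup, 68 mm across the rim, 80 mm high. Origin: centre of its underside, z up.
- lantern: Bystander: loose round black and cream battery lamp, 72 mm in diameter, 60 mm high. Origin: centre of its underside, z up.
There are look-alikes about, which are no part of the job. There is more than one size of the bottle_blue; the one meant has the size given above.

How it is judged (in metres and radians):
At the end, for the whole second after the job is handed in: Every bottle stands upright (tilt under 0.08 rad) on the bench inside the hole of the stand of its own colour (axis within 12 mm of the hole's centre, foot within 4 mm of the bench), released and at rest; the cup and the lamp are upright and within 20 mm of where they were (horizontal distance between bottle_red and stand_red below 0.012 m and height (world z) of each of bottle_red, bottle_yellow, bottle_white, bottle_blue below 0.004 m and angle between each of bottle_red, bottle_yellow, bottle_white, bottle_blue's own z axis and vertical below 0.08 rad and linear speed of each of bottle_red, bottle_yellow, bottle_white, bottle_blue below 0.02 m/s and angular speed of each of bottle_red, bottle_yellow, bottle_white, bottle_blue below 0.2 rad/s and horizontal distance between bottle_yellow and stand_yellow below 0.012 m and horizontal distance between bottle_white and stand_white below 0.012 m and horizontal distance between bottle_blue and stand_blue below 0.012 m and distance of each of beaker, lantern from where it was at the start of the episode below 0.02 m and angle between each of beaker, lantern's own z axis and vertical below 0.1 rad); the robot touches nothing.
It fails at once if a bottle is dropped (faster than 0.7 m/s with no finger on it) ((linear speed of bottle_red above 0.7 m/s and contact force between bottle_red and the fingers below 0.1 N) or (linear speed of bottle_yellow above 0.7 m/s and contact force between bottle_yellow and the fingers below 0.1 N) or (linear speed of bottle_white above 0.7 m/s and contact force between bottle_white and the fingers below 0.1 N) or (linear speed of bottle_blue above 0.7 m/s and contact force between bottle_blue and the fingers below 0.1 N)).
It fails at once if a bottle is tipped more than 0.7 rad (40 degrees) (angle between any of bottle_red, bottle_yellow, bottle_white, bottle_blue's own z axis and vertical above 0.7 rad).
It fails at once if the cup or the lamp is shifted by more than 20 mm (distance of any of beaker, lantern from where it was at the start of the episode above 0.02 m).
It also fails if it takes over 112 s, if anything falls off the work surface, if the arm or the gripper's body presses on something with over 40 N, if the wrist force passes 120 N, or if a joint passes its speed limit or range.

## Robot

A 7-joint arm with a two-finger parallel gripper is mounted at the origin on the work surface. World frame = base frame: x ahead of the robot, y to its left, z up, the work surface at z = 0. Lengths are in mm, angles in rad, forces in N, time in s.
With the tool pointing down it reaches from about 425 to 925 mm from the base axis. Payload 6.8 kg.
Tool frame: the origin (TCP) lies at the very end of the fingers, on their centre line; the grasp point (between the pads) lies 19 mm behind it; z points along the fingers, y is the line along which they close (so a half turn about z gives the same grasp; the last joint's range is limited). The gripper opens to 85 mm and grips with 20 to 120 N. Pads are 22 mm wide; open, the fingers measure 114 mm over their backs; the gripper's body (76 mm by 85 mm) begins 54 mm behind the grasp point. The pads swing forward as they close: fully open they stand 13 mm farther back than shut.
Start: joints at [-1.359, 0.477, 0.022, 1.555, -0.011, 1.109, -0.083], TCP at [212.201, 640.795, 231.308] pointing down, gripper open.
Joint ranges: [-2.96, 2.96], [-0.34, 2.1], [-1.41, 1.46], [0.24, 2.44], [-1.37, 4.51], [0.17, 1.92], [-2.96, 2.96]. Speed limits (rad/s): [2.39, 2.39, 3.14, 3.14, 3.14, 3.14, 3.14].

## Interface

Orientations are given as [roll, pitch, yaw] about the fixed x, y, z axes, in that order (R = Rz(yaw) Ry(pitch) Rx(roll)).
In Python, from workcell import monitor, optics, ticket gives the robot as it stands. The module is installed in compiled form; this text tells all that it offers.
- The arm moves only by the tool send_rows, never from a script. Its argument "moves" is a list of rows, each an object with "jaw": the finger opening in m, from 0 to 0.0854; "linear": the shift along the tool's x, y, z in m, a list of three; "delta_rot": the turn, a rotation vector about the tool's x, y, z in units of 6 degrees (1.0 is 6 degrees), a list of three. A call has 1 to 12 rows; each row is the pose to reach, as a shift and turn from the pose commanded when the call began, along the tool's axes at that moment; what a row does not reach only later rows make up. A row lasts 1/12 s, in which the tool goes at most 41.7 mm and 7.16 degrees, less where a joint would pass 70% of its speed; a pose out of reach is approached as far as the arm can. A call with a gripper value outside its range is refused whole. The fingers move at their own pace and stop on an object; the grip force is fixed at half the most. Time passes only in rows, so rows that repeat a pose let the fingers close. It gives the time, the measured TCP pose, the force, the opening and the grip force at its end, in the units of the state.
- monitor.read_state(): the state, without advancing time (a new reading comes with each control period).
- optics.grab_frame(name): name is "scene" or "side" or "wrist"; returns the picture (480x640x3 uint8, blue, green, red); there is no depth.
- optics.camera_params(name): a dict with "intrinsics" (3x3 intrinsics, pixels), "rvec" (rotation vector, rad) and "tvec" (3), from world to camera coordinates, as OpenCV has them; the wrist camera has in their place "hand_eye" (4x4, takes a point from camera to tool coordinates, whose origin is the TCP and whose axes are the flange's). Camera axes: x right, y down, z forward; pixel columns grow to the right and rows downward; lengths in mm; the calibration is good to about 2 mm. A picture is of the moment at which its call begins: read the wrist's pose just before it. camera_params takes no time and is no camera call.
- ticket.close_job(): hands the job in; it is judged then, once.
The state is a dict: "time_s": time; "joints": joint angles; "joint_vel": joint speeds; "tau": joint torques, N m; "tool_pos": TCP position; "tool_rot": TCP orientation; "force": force on the tool from outside, world axes, zero at the start; "torque": the same for the moment, N m; "gripper_width": finger opening in mm; "finger_force": force on a finger pad.
Only numpy, scipy, OpenCV 4.12 (cv2) and the standard library are available. Lean on these libraries where they do the work, as an engineer would, in place of code of your own. Each camera call takes 0.05 s, during which the arm holds its last target. There are 200 camera calls.

## Working session

There is one attempt and no reset: what is moved stays moved. The work goes in short steps, Python scripts to look and compute and a tool call to move; the robot and the scene stay as the last step left them, time stands still between calls to the robot, and variables do not carry over. Pictures are saved under pics/ and viewed, at most 14 in all, crops included, and the job is handed in when it is done.

Besides the shell and the picture viewer there is one more tool, called after ">>>" as name([rows], argument=value, ...), one row to a line, values as JSON. send_rows: Moves the arm, as the interface text tells. Its arguments: {"type":"object","properties":{"moves":{"type":"array"}},"required":["moves"]}

```bash
mkdir -p pics; python3 - <<'E'
from workcell import monitor, optics
import cv2
for n in("scene","side","wrist"):
    cv2.imwrite(f"pics/{n}0.png",optics.grab_frame(n)); print(n,optics.camera_params(n))
print(monitor.read_state())
E
```

```text
scene {'intrinsics': array([[586.17851955,   0.        , 316.66271876],
       [  0.        , 586.17851955, 230.53954929],
       [  0.        ,   0.        ,   1.        ]]), 'rvec': array([ 1.06762565,  2.43859782, -0.96772573]), 'tvec': array([ 393.76023372, -310.62300481, 1524.81660316])}
side {'intrinsics': array([[485.65665278,   0.        , 315.14880722],
       [  0.        , 485.65665278, 241.8516382 ],
       [  0.        ,   0.        ,   1.        ]]), 'rvec': array([ 2.3655779 , -0.61536437,  0.23783177]), 'tvec': array([-527.45977832,  278.67115341,  682.67474725])}
wrist {'intrinsics': array([[360.29738012,   0.        , 323.15317363],
       [  0.        , 360.29738012, 235.97066005],
       [  0.        ,   0.        ,   1.        ]]), 'hand_eye': array([[-7.07856614e-04, -9.54834377e-01, -2.97137696e-01,
         7.45912305e+01],
       [ 9.99999705e-01, -7.64603406e-04,  7.47573023e-05,
        -1.05466571e+00],
       [-2.98573337e-04, -2.97137556e-01,  9.54834637e-01,
        -1.43244888e+02],
       [ 0.00000000e+00,  0.00000000e+00,  0.00000000e+00,
         1.00000000e+00]])}
{'time_s': 0.15, 'joints': array([-1.35908158,  0.47764065,  0.02234114,  1.55621225, -0.01149237,
        1.10929677, -0.08313088]), 'joint_vel': array([-7.83925865e-05, -3.95756087e-03,  1.92455873e-03, -4.45499830e-03,
       -1.69117013e-03,  9.16003733e-05,  1.52381871e-03]), 'tau': array([ 2.25742486e-03, -5.96924543e+01,  1.60985861e+00, -2.81490827e+01,
        1.26117302e-02,  6.56312448e-03, -3.31821184e-05]), 'tool_pos': array([212.07526113, 640.3402459 , 230.53365207]), 'tool_rot': array([-3.14016764e+00,  1.05174547e-04,  2.82177331e+00]), 'force': array([-0.38759576, -0.26321279, -0.80728822]), 'torque': array([0.07595182, 0.01049486, 0.00797956]), 'finger_force': 0.0, 'gripper_width': 85.34956250937415}
```

View pics/scene0.png

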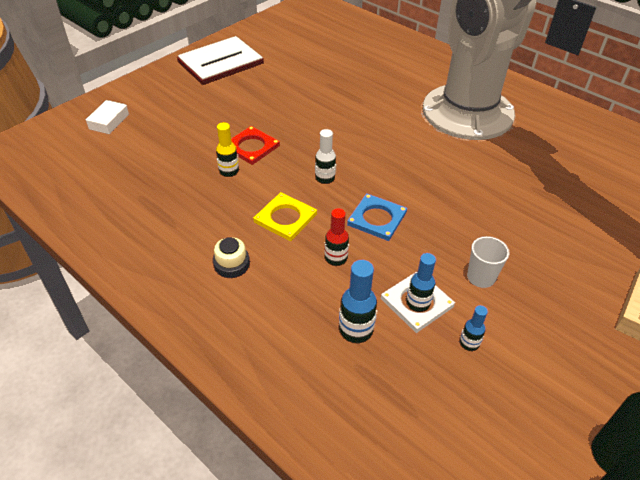

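View pics/side0.png

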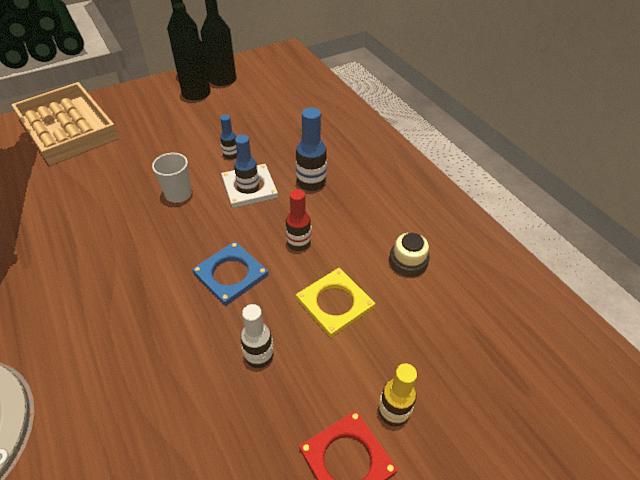

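The scene view shows red at (337,240), yellow (228,150), white (325,158) and blue (421,285), which stands in the white stand. There is a bigger blue look-alike at (358,300) and a smaller one at (473,328). The side view agrees. Next I measure everything with both cameras.

```bash
cat > meas.py <<'E'
import cv2, numpy as np
from workcell import optics
from scipy.optimize import least_squares
def cam(n):
    p=optics.camera_params(n); return p['intrinsics'],np.array(p['rvec']),np.array(p['tvec'])
C={n:cam(n) for n in('scene','side')}
def proj(n,P):
    K,r,t=C[n]; return cv2.projectPoints(np.asarray(P,float).reshape(-1,1,3),r,t,K,None)[0].reshape(-1,2)
HSV={'red':[((0,150,60),(6,255,255)),((174,150,60),(180,255,255))],'yellow':[((24,150,60),(34,255,255))],
 'blue':[((98,110,50),(122,255,255))],'white':[((0,0,120),(180,45,255))]}
def comps(im,col):
    h=cv2.cvtColor(im,cv2.COLOR_BGR2HSV); m=sum(cv2.inRange(h,np.array(a),np.array(b)) for a,b in HSV[col])
    n,l,s,c=cv2.connectedComponentsWithStats(m,connectivity=8)
    return l,s,c
def pick(im,col,uv):
    l,s,c=comps(im,col); x,y=uv; L=l[y-4:y+5,x-4:x+5]; L=L[L>0]
    k=np.bincount(L).argmax(); return (l==k).astype(np.uint8),s[k]
def rings(x,y,prof):
    a=np.linspace(0,2*np.pi,48,endpoint=False)
    return [np.c_[x+r*np.cos(a),y+r*np.sin(a),np.full(48,z)] for r,z in prof]
def sil(n,x,y,w,s):
    pr=[(23 if z<=62 else 23-9.5*min(1,(z-62)/16),z) for z in sorted({w,max(w,62),max(w,78)})]+[(13.5,127)]
    R=[proj(n,q) for q in rings(x,y,[(r*s,z*s) for r,z in pr])]
    m=np.zeros((1920,2560),np.uint8)
    for a,b in zip(R,R[1:]):
        h=cv2.convexHull(np.r_[a,b].astype(np.float32)); cv2.fillConvexPoly(m,np.round((h+.5)*4*16).astype(np.int32),1,shift=4)
    return m
def feat(m,k=1):
    M=cv2.moments(m,True); return np.array([(M['m10']/M['m00']+.5)/k-.5,(M['m01']/M['m00']+.5)/k-.5,np.sqrt(M['m00'])/k])
def bottle(ims,col,uvs,x0):
    f={n:feat(pick(ims[n],col,uvs[n])[0]) for n in uvs}
    fun=lambda p:np.concatenate([feat(sil(n,p[0],p[1],p[2],p[3]),4)-f[n] for n in uvs])
    r=least_squares(fun,[*x0,68,1.],x_scale=[10,10,5,.1],diff_step=[.02,.02,.05,.02])
    return r.x,r.fun
def ray(n,uv,z):
    K,r,t=C[n]; R=cv2.Rodrigues(r)[0]; d=R.T@np.linalg.inv(K)@[*uv,1]; o=-R.T@t
    return (o+d*(z-o[2])/d[2])[:2]
def stand(ims,col,uvs):
    out=[]
    for n in uvs:
        m,s=pick(ims[n],col,uvs[n]); h=cv2.convexHull(cv2.findNonZero(m)); M=cv2.moments(h)
        w=np.array([ray(n,q[0].astype(float),10) for q in h]).astype(np.float32)
        out.append((ray(n,(M['m10']/M['m00'],M['m01']/M['m00']),7).round(1),cv2.minAreaRect(w)[1:]))
    return out
E
python3 - <<'E'
from meas import *
ims={'scene':cv2.imread('pics/scene0.png'),'side':cv2.imread('pics/side0.png')}
B={'red':((338,220),(297,200)),'yellow':((223,132),(405,375)),'white':((326,140),(252,314)),'blue':((427,265),(243,150))}
S={'red':((236,147),(330,430)),'yellow':((265,217),(310,298)),'blue':((360,215),(205,275)),'white':((395,297),(235,195))}
for c,(a,b) in B.items():
    x0=ray('scene',a,110); p,r=bottle(ims,c,dict(scene=a,side=b),x0); print(c,p.round(2),r.round(2))
for c,(a,b) in B.items():
    a,b=S[c]; print(c,stand(ims,c,dict(scene=a,side=b)))
for n,a,z in(('scene',(488,262),40),('side',(173,178),40),('scene',(231,257),30),('side',(410,254),30),('scene',(358,300),90),('side',(311,150),90),('scene',(473,328),40),('side',(229,140),40)):
    print(n,a,ray(n,a,z).round())
E
```

```text
red [613.49  79.93  65.24   0.99] [ 0.43 -0.09  0.02  0.39  0.08 -0.03]
yellow [ 592.07 -267.42   87.42    0.9 ] [-0.91  0.53 -5.12 -0.63  0.05  4.29]
white [453.76 -84.87  91.3    0.91] [ 3.33 -0.46 -6.01  2.24  0.66  4.97]
blue [596.49 272.18 107.95   0.83] [  2.78  -1.09 -11.2    3.24   0.52  10.97]
red [(array([ 483. , -297.2]), ((106.33262634277344, 107.1937484741211), 2.3743817806243896)), (array([ 490.1, -294.7]), ((99.67776489257812, 99.2459716796875), 2.567643165588379))]
yellow [(array([604.1, -72.9]), ((106.48899841308594, 103.97915649414062), 8.336479187011719)), (array([603.8, -70.6]), ((98.16032409667969, 98.37724304199219), 8.128268241882324))]
white [(array([595.8, 265.2]), ((100.70972442626953, 103.675048828125), 79.62689208984375)), (array([593.9, 265.5]), ((108.78132629394531, 97.99931335449219), 79.40052795410156))]
blue [(array([472.5,  72.1]), ((106.44812774658203, 97.925537109375), 14.437115669250488)), (array([468.8,  72.2]), ((97.83243560791016, 102.63361358642578), 14.66796875))]
scene (488, 262) [451. 321.]
side (173, 178) [456. 324.]
scene (231, 257) [771. -53.]
side (410, 254) [763. -65.]
scene (358, 300) [720. 219.]
side (311, 150) [714. 212.]
scene (473, 328) [600. 381.]
side (229, 140) [604. 384.]
```

```bash
python3 - <<'E'
from meas import *
ims={'scene':cv2.imread('pics/scene0.png'),'side':cv2.imread('pics/side0.png')}
B={'red':((338,220),(297,200)),'yellow':((223,132),(405,375)),'white':((326,140),(252,314)),'blue':((427,265),(243,150))}
for c,ab in B.items():
  for n,a in zip(ims,ab):
    print(c,n,pick(ims[n],c,a)[1]); h=cv2.cvtColor(ims[n],cv2.COLOR_BGR2HSV)
    print([tuple(map(int,h[a[1]+d,a[0]])) for d in(-10,-5,0,5,10,15,20,25)])
T=[]
for c,ab in B.items():
  for n,a in zip(ims,ab):
    m=pick(ims[n],c,a)[0]; x,y=a; i=ims[n].copy(); i[m>0]=(255,0,255)
    s=np.s_[max(0,y-25):y+50,x-35:x+35]; T.append(cv2.resize(cv2.copyMakeBorder(np.vstack([ims[n][s],i[s]]),0,150-2*len(ims[n][s]),0,0,0),None,fx=1.4,fy=1.4*2,interpolation=0))
cv2.imwrite('pics/m.png',np.hstack(T))
E
```

```text
red scene [326 208  22  36 556]
[(5, 255, 249), (4, 255, 251), (1, 215, 148), (2, 213, 152), (1, 227, 146), (5, 255, 188), (2, 230, 213), (74, 159, 40)]
red side [286 189  24  39 640]
[(2, 208, 216), (2, 198, 211), (4, 198, 129), (3, 202, 106), (5, 200, 111), (4, 186, 111), (4, 187, 132), (3, 200, 167)]
yellow scene [217 122  19  34 397]
[(24, 255, 243), (30, 255, 255), (24, 255, 199), (24, 255, 200), (24, 255, 200), (25, 255, 245), (27, 255, 255), (53, 100, 33)]
yellow side [396 363  21  20 319]
[(27, 188, 250), (27, 185, 248), (27, 185, 248), (28, 180, 253), (21, 209, 151), (21, 202, 153), (21, 193, 151), (21, 193, 176)]
white scene [316 130  19  32 421]
[(0, 0, 255), (0, 0, 255), (17, 33, 180), (18, 34, 179), (16, 33, 179), (18, 29, 236), (18, 31, 247), (74, 97, 29)]
white side [243 304  18  17 236]
[(17, 53, 212), (19, 35, 246), (20, 34, 248), (22, 34, 237), (18, 48, 137), (18, 51, 136), (17, 52, 137), (19, 49, 156)]
blue scene [411 253  24  38 611]
[(104, 158, 214), (103, 151, 211), (104, 157, 127), (106, 166, 121), (106, 152, 116), (106, 160, 118), (104, 161, 174), (104, 142, 79)]
blue side [241 148   1   1   1]
[(104, 132, 168), (111, 86, 77), (109, 81, 79), (111, 99, 77), (109, 82, 78), (105, 103, 92), (109, 90, 91), (17, 115, 42)]
```

View pics/m.png

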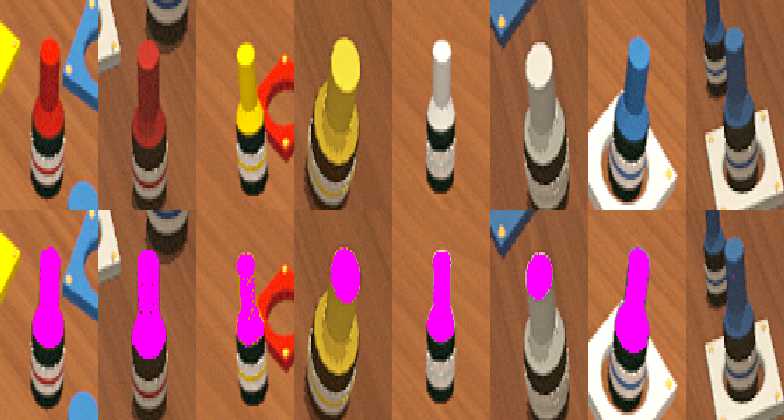

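The montage shows the masks miss shaded wax (yellow, white and blue in the side view), so I widen the thresholds.

```bash
python3 - <<'E'
import re
s=open('meas.py').read()
s=s.replace("((24,150,60),(34","((19,150,90),(34").replace("((98,110,50)","((98,60,50)").replace("((0,0,120),(180,45","((0,0,115),(180,75")
s=s.replace("return (l==k).astype(np.uint8),s[k]","return cv2.morphologyEx((l==k).astype(np.uint8),cv2.MORPH_CLOSE,np.ones((3,3),np.uint8)),s[k]")
open('meas.py','w').write(s)
E
cat > all.py <<'E'
from meas import *
ims={'scene':cv2.imread('pics/scene0.png'),'side':cv2.imread('pics/side0.png')}
B={'red':((338,220),(297,200)),'yellow':((223,132),(405,375)),'white':((326,140),(252,314)),'blue':((427,265),(243,150))}
S={'red':((236,147),(330,430)),'yellow':((265,217),(310,298)),'blue':((360,215),(205,275)),'white':((395,297),(235,195))}
for c,(a,b) in B.items():
    x0=ray('scene',a,110); p,r=bottle(ims,c,dict(scene=a,side=b),x0); print(c,p.round(2),r.round(2),ray('scene',S[c][0],14))
# stands: maximise fit of model points = edges of hole/outer, via silhouette overlap
from scipy.optimize import minimize
def smask(n,x,y,t):
    q=np.array([[48,48],[48,-48],[-48,-48],[-48,48]]); R=np.array([[np.cos(t),-np.sin(t)],[np.sin(t),np.cos(t)]]); q=q@R.T+[x,y]
    h=cv2.convexHull(np.r_[proj(n,np.c_[q,[0]*4]),proj(n,np.c_[q,[14]*4])].astype(np.float32))
    m=np.zeros((960*2,1280*2),np.uint8); cv2.fillConvexPoly(m,np.round((h+.5)*64).astype(np.int32),1,shift=4)
    for z in(14,):
        pass
    a,b=[proj(n,rings(x,y,[(32,z)])[0]) for z in(14,0)]
    ms=[]
    for e in(a,b):
        k=np.zeros_like(m); cv2.fillPoly(k,[np.round((e+.5)*64).astype(np.int32)],1,shift=4); ms.append(k)
    m[(ms[0]&ms[1])>0]=0
    return cv2.resize(m.astype(np.float32),(640,480),interpolation=cv2.INTER_AREA)
for c,uv in S.items():
    for use in(('scene','side'),('scene',),('side',)):
        M={}
        for n,u in zip(('scene','side'),uv):
            m,_=pick(ims[n],c,u); M[n]=m.astype(np.float32)
        # ignore area occluded by bottles: any pixel of non-wood inside, handled by ROI weights
        W={n:np.ones((480,640),np.float32) for n in M}
        if c=='red': W['scene'][:,:241]=0
        if c=='white': W['scene'][:312,400:440]=0; W['side'][:195,225:262]=0
        f=lambda p:sum((W[n]*(smask(n,p[0],p[1],p[2])-M[n])**2).sum() for n in use)
        x0=np.mean([s[0] for s in stand(ims,c,dict(scene=uv[0],side=uv[1]))],0)
        best=min((minimize(f,[*x0,t],method='Nelder-Mead',options=dict(initial_simplex=[[*x0,t],[x0[0]+6,x0[1],t],[x0[0],x0[1]+6,t],[*x0,t+.2]],maxfev=120)) for t in(.1,.5,.9,1.3)),key=lambda r:r.fun)
        print(c,use,best.x.round(2),round(best.fun,1))
E
python3 all.py
```

```text
red [613.41  79.88  65.07   0.99] [ 0.45 -0.12  0.08  0.41  0.09 -0.08] [ 523.7821158  -313.92052025]
yellow [ 581.65 -276.64   63.97    0.99] [ 0.35 -0.   -0.18  0.21  0.01  0.1 ] [639.91635537 -95.22268934]
white [447.25 -98.22  64.62   0.99] [ 0.57 -0.15 -0.11  0.37  0.09  0.03] [621.15822423 231.9346104 ]
blue [593.71 273.15  66.47   1.09] [ 4.21 -1.8   2.76  4.84  1.96 -2.91] [499.03346863  46.77367306]
red ('scene', 'side') [ 485.04 -301.93    1.62] 250.5
red ('scene',) [ 4.8695e+02 -3.0253e+02  5.0000e-02] 70.7
red ('side',) [ 484.93 -301.87    1.61] 155.0
yellow ('scene', 'side') [602.66 -71.99   1.72] 131.5
yellow ('scene',) [ 6.0294e+02 -7.3320e+01  1.5000e-01] 43.1
yellow ('side',) [ 6.0279e+02 -7.1670e+01  1.4000e-01] 61.8
blue ('scene', 'side') [470.59  71.8    1.82] 286.8
blue ('scene',) [4.7107e+02 7.0440e+01 2.6000e-01] 103.3
blue ('side',) [4.7026e+02 7.2670e+01 2.5000e-01] 133.2
white ('scene', 'side') [ 5.9374e+02  2.6379e+02 -1.8000e-01] 91.1
white ('scene',) [593.83 263.21   1.39] 25.8
white ('side',) [594.41 266.97   1.4 ] 11.3
```

```bash
cat > go.py <<'E'
import sys,numpy as np
from workcell import monitor
from scipy.spatial.transform import Rotation as Ro
s=monitor.read_state(); R=Ro.from_euler('xyz',s['tool_rot']).as_matrix()
print(round(s['time_s'],2),s['tool_pos'].round(1),s['tool_rot'].round(3),round(s['gripper_width'],1),round(s['finger_force'],1))
for a in sys.argv[1:]:
    print(a,(R.T@(np.array(eval(a))-s['tool_pos'])/1000).round(4))
E
python3 - <<'E'
from meas import *
import meas
ims={'scene':cv2.imread('pics/scene0.png'),'side':cv2.imread('pics/side0.png')}
for S in(60,66,72,78):
    meas.HSV['blue']=[((95,S,50),(122,255,255))]
    print(S,pick(ims['side'],'blue',(243,150))[1], *[v.round(2) for v in bottle(ims,'blue',dict(scene=(427,265),side=(243,150)),(594,270))])
E
python3 go.py 594,269,231 594,269,88
```

```text
60 [220 115  36  56 786] [593.8  273.47  66.37   1.09] [ 4.34 -1.67  2.79  4.81  1.89 -2.87]
66 [221 115  35  56 779] [593.79 273.21  66.48   1.09] [ 4.24 -1.85  2.77  4.84  1.87 -2.83]
72 [221 115  35  56 758] [593.78 273.31  66.62   1.09] [ 4.26 -1.81  2.68  4.84  1.94 -2.81]
78 [221 115  35  56 724] [593.91 273.64  66.68   1.09] [ 4.37 -1.69  2.68  4.85  1.9  -2.77]
0.15 [212.1 640.3 230.5] [-3.14   0.     2.822] 85.3 0.0
594,269,231 [-4.793e-01 -2.324e-01 -1.000e-04]
594,269,88 [-0.4793 -0.2322  0.1429]
```

>>> send_rows([
  {"jaw": 0.085, "linear": [-0.03, -0.015, 0], "delta_rot": [0, 0, 0]},
  {"jaw": 0.085, "linear": [-0.065, -0.032, 0], "delta_rot": [0, 0, 0]},
  {"jaw": 0.085, "linear": [-0.1, -0.049, 0], "delta_rot": [0, 0, 0]},
  {"jaw": 0.085, "linear": [-0.135, -0.066, 0], "delta_rot": [0, 0, 0]},
  {"jaw": 0.085, "linear": [-0.17, -0.083, 0], "delta_rot": [0, 0, 0]},
  {"jaw": 0.085, "linear": [-0.205, -0.1, 0], "delta_rot": [0, 0, 0]},
  {"jaw": 0.085, "linear": [-0.24, -0.117, 0], "delta_rot": [0, 0, 0]},
  {"jaw": 0.085, "linear": [-0.275, -0.134, 0], "delta_rot": [0, 0, 0]},
  {"jaw": 0.085, "linear": [-0.31, -0.151, 0], "delta_rot": [0, 0, 0]},
  {"jaw": 0.085, "linear": [-0.34, -0.166, 0], "delta_rot": [0, 0, 0]},
  {"jaw": 0.085, "linear": [-0.36, -0.175, 0], "delta_rot": [0, 0, 0]},
  {"jaw": 0.085, "linear": [-0.36, -0.175, 0], "delta_rot": [0, 0, 0]},
])

```text
time_s: 1.15
tool_pos: [503.6, 355.4, 231.2]
tool_rot: [-3.14, 0.003, 2.813]
force: [0.1, -0.5, 0.5]
gripper_width: 84.8
finger_force: 0.0
```

```bash
python3 - <<'E'
from meas import *
ims={'scene':cv2.imread('pics/scene0.png'),'side':cv2.imread('pics/side0.png')}
i=ims['side']; i[:,:236]=0
i[:158,:237]=0
print(pick(i,'blue',(243,150))[1], *[v.round(2) for v in bottle(ims,'blue',dict(scene=(427,265),side=(243,150)),(594,270))])
E
python3 go.py 594,267,231 594,267,88
```

```text
[236 135  20  36 502] [592.51 266.03  65.72   0.97] [ 0.32 -0.14 -0.2   0.37  0.18  0.24]
1.15 [503.6 355.4 231.2] [-3.140e+00  3.000e-03  2.813e+00] 84.8 0.0
594,267,231 [-0.1141 -0.0544  0.0007]
594,267,88 [-0.1137 -0.0542  0.1437]
```

>>> send_rows([
  {"jaw": 0.085, "linear": [-0.035, -0.017, 0], "delta_rot": [0, 0, 0]},
  {"jaw": 0.085, "linear": [-0.07, -0.033, 0], "delta_rot": [0, 0, 0]},
  {"jaw": 0.085, "linear": [-0.1, -0.046, 0], "delta_rot": [0, 0, 0]},
  {"jaw": 0.085, "linear": [-0.114, -0.0535, 0.01], "delta_rot": [0, 0, 0]},
  {"jaw": 0.085, "linear": [-0.114, -0.0535, 0.03], "delta_rot": [0, 0, 0]},
  {"jaw": 0.085, "linear": [-0.114, -0.0535, 0.06], "delta_rot": [0, 0, 0]},
  {"jaw": 0.085, "linear": [-0.114, -0.0535, 0.075], "delta_rot": [0, 0, 0]},
  {"jaw": 0.085, "linear": [-0.114, -0.0535, 0.075], "delta_rot": [0, 0, 0]},
  {"jaw": 0.085, "linear": [-0.114, -0.0535, 0.075], "delta_rot": [0, 0, 0]},
])

```text
time_s: 1.9
tool_pos: [589.4, 275.3, 155.6]
tool_rot: [-3.14, -0.002, 2.823]
force: [0.0, 0.1, 0.5]
gripper_width: 84.5
finger_force: 0.0
```

```bash
python3 go.py 594,266,231 593.5,266,88
python3 - <<'E'
from workcell import optics
import cv2
cv2.imwrite('pics/w1.png',optics.grab_frame('wrist'))
E
```

```text
1.9 [589.4 275.3 155.6] [-3.140e+00 -2.000e-03  2.823e+00] 84.5 0.0
594,266,231 [-0.0071 -0.0075 -0.0754]
593.5,266,88 [-0.0069 -0.0074  0.0676]
```

View pics/w1.png

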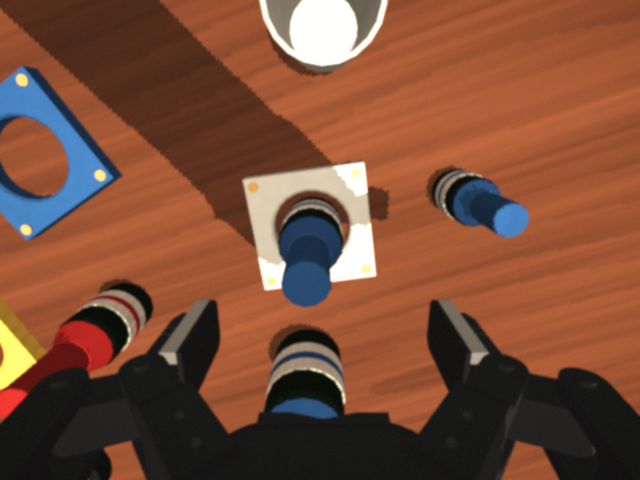

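The wrist view shows the target blue neck at (306,285), slightly left of the finger centre line (about 318), which agrees with the computed −7 mm in tool y. I re-read the settled pose.

```bash
python3 go.py 593.5,266,156 593.5,266,89
```

```text
1.95 [590.4 275.6 156.9] [3.141 0.    2.822] 84.7 0.0
593.5,266,156 [-0.0059 -0.0082  0.0009]
593.5,266,89 [-0.0059 -0.0082  0.0679]
```

>>> send_rows([
  {"jaw": 0.085, "linear": [-0.006, -0.008, 0], "delta_rot": [0, 0, 0]},
  {"jaw": 0.085, "linear": [-0.006, -0.008, 0.01], "delta_rot": [0, 0, 0]},
  {"jaw": 0.085, "linear": [-0.006, -0.008, 0.03], "delta_rot": [0, 0, 0]},
  {"jaw": 0.085, "linear": [-0.006, -0.008, 0.05], "delta_rot": [0, 0, 0]},
  {"jaw": 0.085, "linear": [-0.006, -0.008, 0.065], "delta_rot": [0, 0, 0]},
  {"jaw": 0.085, "linear": [-0.006, -0.008, 0.068], "delta_rot": [0, 0, 0]},
  {"jaw": 0.085, "linear": [-0.006, -0.008, 0.068], "delta_rot": [0, 0, 0]},
  {"jaw": 0.05, "linear": [-0.006, -0.008, 0.068], "delta_rot": [0, 0, 0]},
  {"jaw": 0.04, "linear": [-0.006, -0.008, 0.068], "delta_rot": [0, 0, 0]},
  {"jaw": 0.035, "linear": [-0.006, -0.008, 0.068], "delta_rot": [0, 0, 0]},
  {"jaw": 0.03, "linear": [-0.006, -0.008, 0.068], "delta_rot": [0, 0, 0]},
  {"jaw": 0.025, "linear": [-0.006, -0.008, 0.068], "delta_rot": [0, 0, 0]},
])

```text
time_s: 2.95
tool_pos: [593.8, 265.5, 89.0]
tool_rot: [3.141, 0.001, 2.822]
force: [-1.9, -4.1, 12.5]
gripper_width: 26.2
finger_force: 35.0
```

>>> send_rows([
  {"jaw": 0.015, "linear": [0, 0, 0], "delta_rot": [0, 0, 0]},
  {"jaw": 0.015, "linear": [0, 0, 0], "delta_rot": [0, 0, 0]},
  {"jaw": 0.015, "linear": [0, 0, 0], "delta_rot": [0, 0, 0]},
  {"jaw": 0.015, "linear": [0, 0, 0], "delta_rot": [0, 0, 0]},
  {"jaw": 0.015, "linear": [0, 0, 0], "delta_rot": [0, 0, 0]},
  {"jaw": 0.015, "linear": [0, 0, 0], "delta_rot": [0, 0, 0]},
])

```text
time_s: 3.45
tool_pos: [593.9, 265.2, 89.1]
tool_rot: [3.141, 0.001, 2.821]
force: [-0.5, -1.3, 5.8]
gripper_width: 25.5
finger_force: 58.6
```

```bash
python3 go.py
python3 - <<'E'
from workcell import optics
import cv2
cv2.imwrite('pics/w2.png',optics.grab_frame('wrist'))
E
```

```text
3.45 [593.9 265.2  89.1] [3.141e+00 1.000e-03 2.821e+00] 25.5 58.6
```

View pics/w2.png

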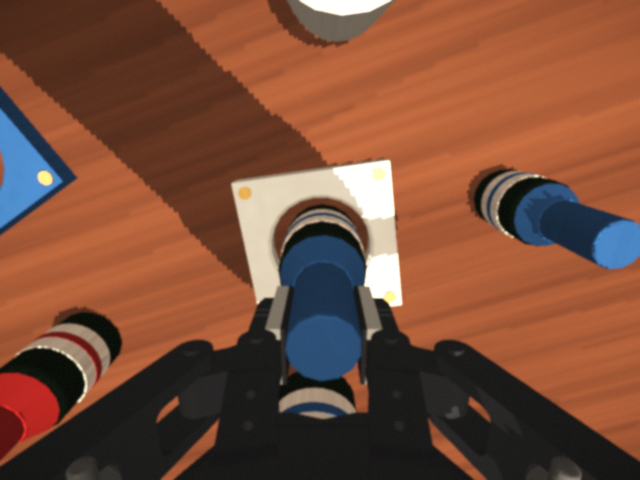

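The wrist view shows the pads squarely on the blue neck (320,340). Now I lift and carry it.

>>> send_rows([
  {"jaw": 0.015, "linear": [0, 0, -0.01], "delta_rot": [0, 0, 0]},
  {"jaw": 0.015, "linear": [0, 0, -0.025], "delta_rot": [0, 0, 0]},
  {"jaw": 0.015, "linear": [0, 0, -0.045], "delta_rot": [0, 0, 0]},
  {"jaw": 0.015, "linear": [0, 0, -0.06], "delta_rot": [0, 0, 0]},
  {"jaw": 0.015, "linear": [0, 0, -0.065], "delta_rot": [0, 0, 0]},
  {"jaw": 0.015, "linear": [0, 0, -0.065], "delta_rot": [0, 0, 0]},
  {"jaw": 0.015, "linear": [0, 0, -0.065], "delta_rot": [0, 0, 0]},
])

```text
time_s: 4.08
tool_pos: [593.1, 265.3, 152.8]
tool_rot: [-3.141, -0.001, 2.822]
force: [0.1, -0.4, -3.0]
gripper_width: 25.8
finger_force: 59.1
```

```bash
python3 go.py 470.6,71.8,155 470.6,71.8,90
```

```text
4.08 [593.1 265.3 152.8] [-3.141e+00 -1.000e-03  2.822e+00] 25.8 59.1
470.6,71.8,155 [ 0.0554 -0.2222 -0.0021]
470.6,71.8,90 [ 0.0554 -0.2222  0.0629]
```

>>> send_rows([
  {"jaw": 0.015, "linear": [0.003, -0.012, 0], "delta_rot": [0, 0, 0]},
  {"jaw": 0.015, "linear": [0.009, -0.036, 0], "delta_rot": [0, 0, 0]},
  {"jaw": 0.015, "linear": [0.0165, -0.066, 0], "delta_rot": [0, 0, 0]},
  {"jaw": 0.015, "linear": [0.024, -0.096, 0], "delta_rot": [0, 0, 0]},
  {"jaw": 0.015, "linear": [0.0315, -0.126, 0], "delta_rot": [0, 0, 0]},
  {"jaw": 0.015, "linear": [0.039, -0.156, 0], "delta_rot": [0, 0, 0]},
  {"jaw": 0.015, "linear": [0.0465, -0.186, 0], "delta_rot": [0, 0, 0]},
  {"jaw": 0.015, "linear": [0.0525, -0.21, 0], "delta_rot": [0, 0, 0]},
  {"jaw": 0.015, "linear": [0.0555, -0.222, 0], "delta_rot": [0, 0, 0]},
  {"jaw": 0.015, "linear": [0.0555, -0.222, 0], "delta_rot": [0, 0, 0]},
  {"jaw": 0.015, "linear": [0.0555, -0.222, 0], "delta_rot": [0, 0, 0]},
  {"jaw": 0.015, "linear": [0.0555, -0.222, 0], "delta_rot": [0, 0, 0]},
])

```text
time_s: 5.08
tool_pos: [471.8, 73.5, 153.2]
tool_rot: [3.141, 0.0, 2.823]
force: [1.0, -0.0, -2.3]
gripper_width: 25.8
finger_force: 59.3
```

```bash
python3 go.py 470.6,71.8,155 470.6,71.8,90
python3 - <<'E'
from workcell import optics
import cv2
cv2.imwrite('pics/w3.png',optics.grab_frame('wrist'))
E
```

```text
5.08 [471.8  73.5 153.2] [3.141 0.    2.823] 25.8 59.3
470.6,71.8,155 [ 0.0006 -0.002  -0.0018]
470.6,71.8,90 [ 0.0006 -0.002   0.0632]
```

View pics/w3.png

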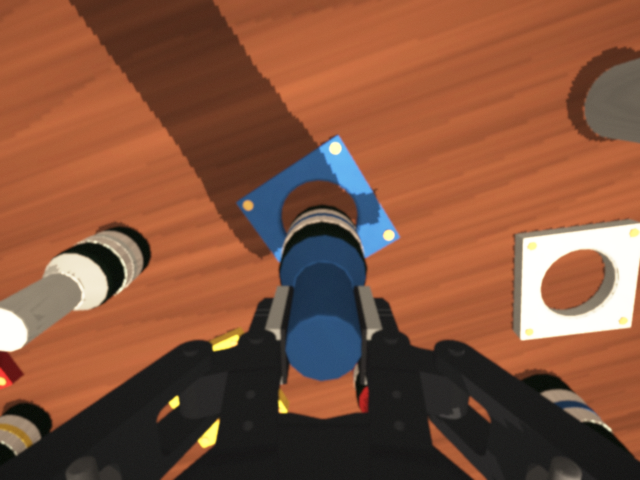

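The wrist view shows the bottle hanging plumb over the blue hole (320,205). The white stand is now empty, so I lower with a −2 mm correction in tool y.

>>> send_rows([
  {"jaw": 0.015, "linear": [0.0005, -0.002, 0.008], "delta_rot": [0, 0, 0]},
  {"jaw": 0.015, "linear": [0.0005, -0.002, 0.022], "delta_rot": [0, 0, 0]},
  {"jaw": 0.015, "linear": [0.0005, -0.002, 0.038], "delta_rot": [0, 0, 0]},
  {"jaw": 0.015, "linear": [0.0005, -0.002, 0.05], "delta_rot": [0, 0, 0]},
  {"jaw": 0.015, "linear": [0.0005, -0.002, 0.057], "delta_rot": [0, 0, 0]},
  {"jaw": 0.015, "linear": [0.0005, -0.002, 0.061], "delta_rot": [0, 0, 0]},
  {"jaw": 0.015, "linear": [0.0005, -0.002, 0.063], "delta_rot": [0, 0, 0]},
  {"jaw": 0.015, "linear": [0.0005, -0.002, 0.063], "delta_rot": [0, 0, 0]},
  {"jaw": 0.015, "linear": [0.0005, -0.002, 0.063], "delta_rot": [0, 0, 0]},
])

```text
time_s: 5.88
tool_pos: [470.4, 70.5, 90.7]
tool_rot: [3.141, 0.001, 2.822]
force: [0.2, -0.1, -1.7]
gripper_width: 25.7
finger_force: 59.3
```

>>> send_rows([
  {"jaw": 0.015, "linear": [0, 0.001, 0.0015], "delta_rot": [0, 0, 0]},
  {"jaw": 0.015, "linear": [0, 0.001, 0.0015], "delta_rot": [0, 0, 0]},
  {"jaw": 0.03, "linear": [0, 0.001, 0.0015], "delta_rot": [0, 0, 0]},
  {"jaw": 0.04, "linear": [0, 0.001, 0.0015], "delta_rot": [0, 0, 0]},
  {"jaw": 0.06, "linear": [0, 0.001, 0.0015], "delta_rot": [0, 0, 0]},
  {"jaw": 0.085, "linear": [0, 0.001, 0.0015], "delta_rot": [0, 0, 0]},
  {"jaw": 0.085, "linear": [0, 0.001, 0.0015], "delta_rot": [0, 0, 0]},
  {"jaw": 0.085, "linear": [0, 0.001, 0.0015], "delta_rot": [0, 0, 0]},
  {"jaw": 0.085, "linear": [0, 0.001, 0.0015], "delta_rot": [0, 0, 0]},
])

```text
time_s: 6.63
tool_pos: [470.3, 71.3, 88.8]
tool_rot: [3.142, 0.0, 2.822]
force: [0.5, 0.0, 0.1]
gripper_width: 84.8
finger_force: 0.0
```

```bash
python3 go.py 447.2,-98.2,175
```

```text
6.63 [470.3  71.3  88.8] [3.142 0.    2.822] 84.8 0.0
447.2,-98.2,175 [-0.0314 -0.1682 -0.0862]
```

>>> send_rows([
  {"jaw": 0.085, "linear": [0, 0, -0.02], "delta_rot": [0, 0, 0]},
  {"jaw": 0.085, "linear": [0, 0, -0.05], "delta_rot": [0, 0, 0]},
  {"jaw": 0.085, "linear": [0, 0, -0.075], "delta_rot": [0, 0, 0]},
  {"jaw": 0.085, "linear": [-0.005, -0.025, -0.086], "delta_rot": [0, 0, 0]},
  {"jaw": 0.085, "linear": [-0.011, -0.06, -0.086], "delta_rot": [0, 0, 0]},
  {"jaw": 0.085, "linear": [-0.018, -0.095, -0.086], "delta_rot": [0, 0, 0]},
  {"jaw": 0.085, "linear": [-0.024, -0.13, -0.086], "delta_rot": [0, 0, 0]},
  {"jaw": 0.085, "linear": [-0.029, -0.155, -0.086], "delta_rot": [0, 0, 0]},
  {"jaw": 0.085, "linear": [-0.0315, -0.168, -0.086], "delta_rot": [0, 0, 0]},
  {"jaw": 0.085, "linear": [-0.0315, -0.168, -0.086], "delta_rot": [0, 0, 0]},
  {"jaw": 0.085, "linear": [-0.0315, -0.168, -0.086], "delta_rot": [0, 0, 0]},
  {"jaw": 0.085, "linear": [-0.0315, -0.168, -0.086], "delta_rot": [0, 0, 0]},
])

```text
time_s: 7.63
tool_pos: [447.5, -97.0, 174.7]
tool_rot: [3.141, -0.0, 2.823]
force: [-0.5, 0.1, 0.3]
gripper_width: 85.0
finger_force: 0.0
```

```bash
python3 - <<'E'
from workcell import optics
import cv2
cv2.imwrite('pics/s2.png',optics.grab_frame('side')); cv2.imwrite('pics/w4.png',optics.grab_frame('wrist'))
E
python3 go.py 447.2,-98.2,89
```

```text
7.73 [447.6 -96.7 174.7] [ 3.141 -0.     2.824] 84.9 0.0
447.2,-98.2,89 [-0.0001 -0.0015  0.0857]
```

View pics/w4.png

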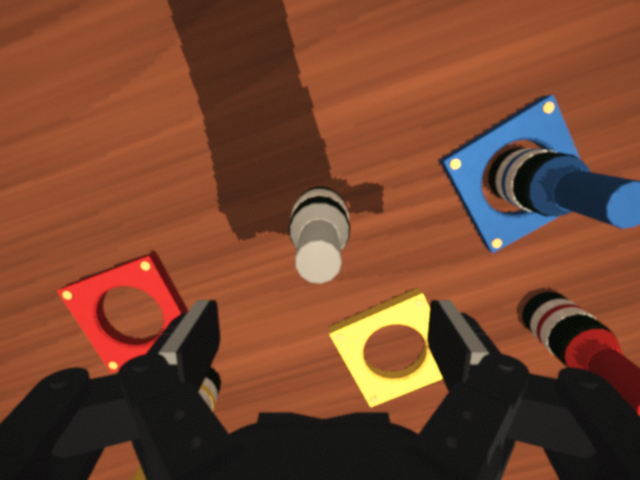

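The view shows blue upright in the blue stand (520,180) and the white neck (318,262) centred between the fingers. I descend and grip.

>>> send_rows([
  {"jaw": 0.085, "linear": [0, -0.0015, 0.015], "delta_rot": [0, 0, 0]},
  {"jaw": 0.085, "linear": [0, -0.0015, 0.04], "delta_rot": [0, 0, 0]},
  {"jaw": 0.085, "linear": [0, -0.0015, 0.065], "delta_rot": [0, 0, 0]},
  {"jaw": 0.085, "linear": [0, -0.0015, 0.08], "delta_rot": [0, 0, 0]},
  {"jaw": 0.085, "linear": [0, -0.0015, 0.0857], "delta_rot": [0, 0, 0]},
  {"jaw": 0.085, "linear": [0, -0.0015, 0.0857], "delta_rot": [0, 0, 0]},
  {"jaw": 0.085, "linear": [0, -0.0015, 0.0857], "delta_rot": [0, 0, 0]},
  {"jaw": 0.05, "linear": [0, -0.0015, 0.0857], "delta_rot": [0, 0, 0]},
  {"jaw": 0.04, "linear": [0, -0.0015, 0.0857], "delta_rot": [0, 0, 0]},
  {"jaw": 0.035, "linear": [0, -0.0015, 0.0857], "delta_rot": [0, 0, 0]},
  {"jaw": 0.03, "linear": [0, -0.0015, 0.0857], "delta_rot": [0, 0, 0]},
  {"jaw": 0.025, "linear": [0, -0.0015, 0.0857], "delta_rot": [0, 0, 0]},
])

```text
time_s: 8.73
tool_pos: [447.1, -99.6, 89.5]
tool_rot: [3.141, 0.001, 2.822]
force: [-2.1, -0.5, 14.7]
gripper_width: 26.3
finger_force: 34.9
```

>>> send_rows([
  {"jaw": 0.015, "linear": [0, 0, 0], "delta_rot": [0, 0, 0]},
  {"jaw": 0.015, "linear": [0, 0, 0], "delta_rot": [0, 0, 0]},
  {"jaw": 0.015, "linear": [0, 0, 0], "delta_rot": [0, 0, 0]},
  {"jaw": 0.015, "linear": [0, 0, 0], "delta_rot": [0, 0, 0]},
  {"jaw": 0.015, "linear": [0, 0, 0], "delta_rot": [0, 0, 0]},
])

```text
time_s: 9.15
tool_pos: [447.2, -99.6, 89.7]
tool_rot: [3.141, 0.001, 2.822]
force: [-1.8, -0.4, 5.1]
gripper_width: 25.6
finger_force: 58.6
```

```bash
python3 go.py 447.2,-98.2,240 593.7,264.5,240
```

```text
9.15 [447.2 -99.6  89.7] [3.141e+00 1.000e-03 2.822e+00] 25.6 58.6
447.2,-98.2,240 [ 0.0003  0.0014 -0.1503]
593.7,264.5,240 [-0.0246  0.3918 -0.1502]
```

>>> send_rows([
  {"jaw": 0.015, "linear": [0, 0, -0.01], "delta_rot": [0, 0, 0]},
  {"jaw": 0.015, "linear": [0, 0, -0.03], "delta_rot": [0, 0, 0]},
  {"jaw": 0.015, "linear": [0, 0, -0.06], "delta_rot": [0, 0, 0]},
  {"jaw": 0.015, "linear": [0, 0, -0.09], "delta_rot": [0, 0, 0]},
  {"jaw": 0.015, "linear": [0, 0, -0.12], "delta_rot": [0, 0, 0]},
  {"jaw": 0.015, "linear": [0, 0, -0.14], "delta_rot": [0, 0, 0]},
  {"jaw": 0.015, "linear": [0, 0, -0.15], "delta_rot": [0, 0, 0]},
  {"jaw": 0.015, "linear": [-0.001, 0.012, -0.15], "delta_rot": [0, 0, 0]},
  {"jaw": 0.015, "linear": [-0.002, 0.036, -0.15], "delta_rot": [0, 0, 0]},
  {"jaw": 0.015, "linear": [-0.004, 0.066, -0.15], "delta_rot": [0, 0, 0]},
  {"jaw": 0.015, "linear": [-0.006, 0.096, -0.15], "delta_rot": [0, 0, 0]},
  {"jaw": 0.015, "linear": [-0.008, 0.126, -0.15], "delta_rot": [0, 0, 0]},
])

```text
time_s: 10.15
tool_pos: [493.3, 19.7, 237.3]
tool_rot: [-3.14, -0.003, 2.822]
force: [1.0, -0.0, -1.0]
gripper_width: 25.6
finger_force: 59.1
```

>>> send_rows([
  {"jaw": 0.015, "linear": [-0.002, 0.03, 0], "delta_rot": [0, 0, 0]},
  {"jaw": 0.015, "linear": [-0.004, 0.06, 0], "delta_rot": [0, 0, 0]},
  {"jaw": 0.015, "linear": [-0.006, 0.09, 0], "delta_rot": [0, 0, 0]},
  {"jaw": 0.015, "linear": [-0.008, 0.12, 0], "delta_rot": [0, 0, 0]},
  {"jaw": 0.015, "linear": [-0.01, 0.15, 0], "delta_rot": [0, 0, 0]},
  {"jaw": 0.015, "linear": [-0.012, 0.18, 0], "delta_rot": [0, 0, 0]},
  {"jaw": 0.015, "linear": [-0.014, 0.21, 0], "delta_rot": [0, 0, 0]},
  {"jaw": 0.015, "linear": [-0.0155, 0.24, 0], "delta_rot": [0, 0, 0]},
  {"jaw": 0.015, "linear": [-0.0165, 0.26, 0], "delta_rot": [0, 0, 0]},
  {"jaw": 0.015, "linear": [-0.0165, 0.266, 0], "delta_rot": [0, 0, 0]},
  {"jaw": 0.015, "linear": [-0.0165, 0.266, 0], "delta_rot": [0, 0, 0]},
  {"jaw": 0.015, "linear": [-0.0165, 0.266, 0], "delta_rot": [0, 0, 0]},
])

```text
time_s: 11.15
tool_pos: [592.3, 264.3, 237.2]
tool_rot: [-3.139, -0.002, 2.822]
force: [0.1, -1.4, -1.3]
gripper_width: 25.8
finger_force: 59.2
```

```bash
python3 - <<'E'
from workcell import optics
import cv2
cv2.imwrite('pics/w5.png',optics.grab_frame('wrist'))
E
python3 go.py  593.7,264.5,90.5
```

```text
11.2 [592.7 263.3 237.8] [-3.139e+00 -1.000e-03  2.820e+00] 25.9 59.2
593.7,264.5,90.5 [-0.0008  0.0019  0.1473]
```

View pics/w5.png

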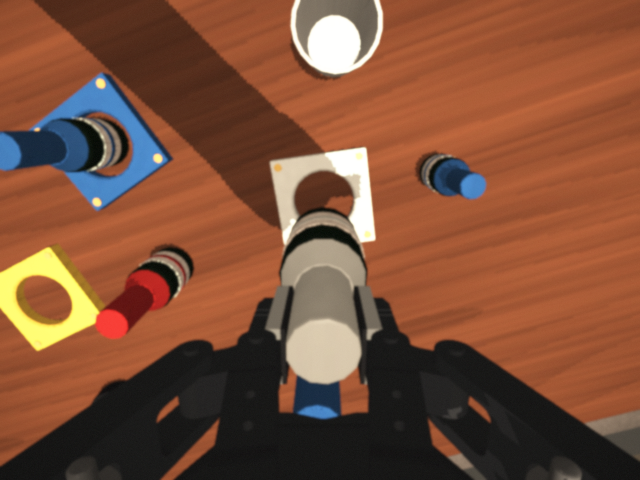

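The view shows the white bottle held over the white hole (323,193), with nothing in the way. Lowering.

>>> send_rows([
  {"jaw": 0.015, "linear": [0, 0.001, 0.01], "delta_rot": [0, 0, 0]},
  {"jaw": 0.015, "linear": [0, 0.001, 0.03], "delta_rot": [0, 0, 0]},
  {"jaw": 0.015, "linear": [0, 0.001, 0.055], "delta_rot": [0, 0, 0]},
  {"jaw": 0.015, "linear": [0, 0.001, 0.08], "delta_rot": [0, 0, 0]},
  {"jaw": 0.015, "linear": [0, 0.001, 0.105], "delta_rot": [0, 0, 0]},
  {"jaw": 0.015, "linear": [0, 0.001, 0.125], "delta_rot": [0, 0, 0]},
  {"jaw": 0.015, "linear": [0, 0.001, 0.135], "delta_rot": [0, 0, 0]},
  {"jaw": 0.015, "linear": [0, 0.001, 0.141], "delta_rot": [0, 0, 0]},
  {"jaw": 0.015, "linear": [0, 0.001, 0.145], "delta_rot": [0, 0, 0]},
  {"jaw": 0.015, "linear": [0, 0.001, 0.145], "delta_rot": [0, 0, 0]},
  {"jaw": 0.015, "linear": [0, 0.001, 0.145], "delta_rot": [0, 0, 0]},
  {"jaw": 0.015, "linear": [0, 0.001, 0.145], "delta_rot": [0, 0, 0]},
])

```text
time_s: 12.2
tool_pos: [594.5, 266.2, 95.4]
tool_rot: [3.14, 0.001, 2.822]
force: [-0.7, 0.1, -1.8]
gripper_width: 25.8
finger_force: 59.3
```

```bash
python3 go.py  593.7,264.5,89.7
```

```text
12.2 [594.5 266.2  95.4] [3.140e+00 1.000e-03 2.822e+00] 25.8 59.3
593.7,264.5,89.7 [ 0.0002 -0.0018  0.0057]
```

>>> send_rows([
  {"jaw": 0.015, "linear": [0, -0.0015, 0.003], "delta_rot": [0, 0, 0]},
  {"jaw": 0.015, "linear": [0, -0.0015, 0.0055], "delta_rot": [0, 0, 0]},
  {"jaw": 0.015, "linear": [0, -0.0015, 0.0055], "delta_rot": [0, 0, 0]},
  {"jaw": 0.015, "linear": [0, -0.0015, 0.0055], "delta_rot": [0, 0, 0]},
  {"jaw": 0.03, "linear": [0, -0.0015, 0.0055], "delta_rot": [0, 0, 0]},
  {"jaw": 0.04, "linear": [0, -0.0015, 0.0055], "delta_rot": [0, 0, 0]},
  {"jaw": 0.06, "linear": [0, -0.0015, 0.0055], "delta_rot": [0, 0, 0]},
  {"jaw": 0.085, "linear": [0, -0.0015, 0.0055], "delta_rot": [0, 0, 0]},
  {"jaw": 0.085, "linear": [0, -0.0015, 0.0055], "delta_rot": [0, 0, 0]},
  {"jaw": 0.085, "linear": [0, -0.0015, 0.0055], "delta_rot": [0, 0, 0]},
  {"jaw": 0.085, "linear": [0, -0.0015, 0.0055], "delta_rot": [0, 0, 0]},
])

```text
time_s: 13.12
tool_pos: [593.1, 264.5, 88.5]
tool_rot: [-3.142, -0.0, 2.822]
force: [-0.8, -0.0, 1.0]
gripper_width: 84.9
finger_force: 0.0
```

```bash
python3 go.py  581.7,-276.6,239
```

```text
13.12 [593.1 264.5  88.5] [-3.142 -0.     2.822] 84.9 0.0
581.7,-276.6,239 [-0.1592 -0.5172 -0.1505]
```

>>> send_rows([
  {"jaw": 0.085, "linear": [0, 0, -0.02], "delta_rot": [0, 0, 0]},
  {"jaw": 0.085, "linear": [0, 0, -0.055], "delta_rot": [0, 0, 0]},
  {"jaw": 0.085, "linear": [0, 0, -0.085], "delta_rot": [0, 0, 0]},
  {"jaw": 0.085, "linear": [-0.004, -0.013, -0.1], "delta_rot": [0, 0, 0]},
  {"jaw": 0.085, "linear": [-0.012, -0.039, -0.1], "delta_rot": [0, 0, 0]},
  {"jaw": 0.085, "linear": [-0.022, -0.0715, -0.1], "delta_rot": [0, 0, 0]},
  {"jaw": 0.085, "linear": [-0.033, -0.107, -0.1], "delta_rot": [0, 0, 0]},
  {"jaw": 0.085, "linear": [-0.044, -0.143, -0.1], "delta_rot": [0, 0, 0]},
  {"jaw": 0.085, "linear": [-0.055, -0.179, -0.1], "delta_rot": [0, 0, 0]},
  {"jaw": 0.085, "linear": [-0.066, -0.214, -0.1], "delta_rot": [0, 0, 0]},
  {"jaw": 0.085, "linear": [-0.077, -0.25, -0.1], "delta_rot": [0, 0, 0]},
  {"jaw": 0.085, "linear": [-0.088, -0.286, -0.1], "delta_rot": [0, 0, 0]},
])

```text
time_s: 14.12
tool_pos: [585.8, -37.4, 188.3]
tool_rot: [-3.141, -0.0, 2.821]
force: [0.8, 0.1, 0.1]
gripper_width: 84.7
finger_force: 0.0
```

>>> send_rows([
  {"jaw": 0.085, "linear": [-0.011, -0.0357, 0], "delta_rot": [0, 0, 0]},
  {"jaw": 0.085, "linear": [-0.022, -0.071, 0], "delta_rot": [0, 0, 0]},
  {"jaw": 0.085, "linear": [-0.033, -0.107, 0], "delta_rot": [0, 0, 0]},
  {"jaw": 0.085, "linear": [-0.044, -0.143, 0], "delta_rot": [0, 0, 0]},
  {"jaw": 0.085, "linear": [-0.055, -0.179, 0], "delta_rot": [0, 0, 0]},
  {"jaw": 0.085, "linear": [-0.064, -0.209, 0], "delta_rot": [0, 0, 0]},
  {"jaw": 0.085, "linear": [-0.07, -0.227, 0], "delta_rot": [0, 0, 0]},
  {"jaw": 0.085, "linear": [-0.071, -0.231, 0], "delta_rot": [0, 0, 0]},
  {"jaw": 0.085, "linear": [-0.071, -0.231, 0], "delta_rot": [0, 0, 0]},
  {"jaw": 0.085, "linear": [-0.071, -0.231, 0], "delta_rot": [0, 0, 0]},
  {"jaw": 0.085, "linear": [-0.071, -0.231, 0], "delta_rot": [0, 0, 0]},
])

```text
time_s: 15.03
tool_pos: [581.8, -274.2, 188.2]
tool_rot: [3.14, -0.001, 2.824]
force: [-1.0, 0.6, 0.4]
gripper_width: 85.1
finger_force: 0.0
```

```bash
python3 - <<'E'
from workcell import optics
import cv2
cv2.imwrite('pics/w6.png',optics.grab_frame('wrist'))
E
python3 go.py  581.7,-276.6,89
```

```text
15.08 [ 582.  -274.2  188.4] [ 3.140e+00 -1.000e-03  2.824e+00] 85.4 0.0
581.7,-276.6,89 [-0.0005 -0.0025  0.0994]
```

View pics/w6.png

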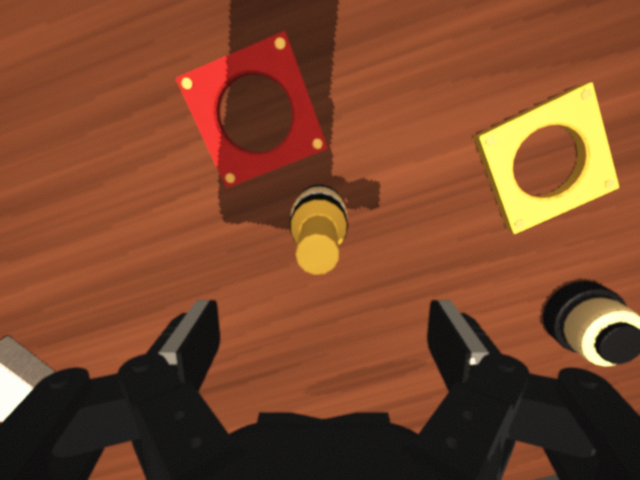

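The yellow neck (318,254) is centred; the red stand (256,112) and yellow stand (548,160) are both empty. I descend and grip.

>>> send_rows([
  {"jaw": 0.085, "linear": [0, -0.001, 0.015], "delta_rot": [0, 0, 0]},
  {"jaw": 0.085, "linear": [0, -0.001, 0.045], "delta_rot": [0, 0, 0]},
  {"jaw": 0.085, "linear": [0, -0.001, 0.075], "delta_rot": [0, 0, 0]},
  {"jaw": 0.085, "linear": [0, -0.001, 0.093], "delta_rot": [0, 0, 0]},
  {"jaw": 0.085, "linear": [0, -0.001, 0.0993], "delta_rot": [0, 0, 0]},
  {"jaw": 0.085, "linear": [0, -0.001, 0.0993], "delta_rot": [0, 0, 0]},
  {"jaw": 0.085, "linear": [0, -0.001, 0.0993], "delta_rot": [0, 0, 0]},
  {"jaw": 0.05, "linear": [0, -0.001, 0.0993], "delta_rot": [0, 0, 0]},
  {"jaw": 0.04, "linear": [0, -0.001, 0.0993], "delta_rot": [0, 0, 0]},
  {"jaw": 0.035, "linear": [0, -0.001, 0.0993], "delta_rot": [0, 0, 0]},
  {"jaw": 0.03, "linear": [0, -0.001, 0.0993], "delta_rot": [0, 0, 0]},
  {"jaw": 0.025, "linear": [0, -0.001, 0.0993], "delta_rot": [0, 0, 0]},
])

```text
time_s: 16.08
tool_pos: [581.5, -277.5, 89.9]
tool_rot: [-3.142, 0.001, 2.822]
force: [-2.1, -1.7, 10.6]
gripper_width: 26.0
finger_force: 34.6
```

>>> send_rows([
  {"jaw": 0.015, "linear": [0, 0, 0], "delta_rot": [0, 0, 0]},
  {"jaw": 0.015, "linear": [0, 0, 0], "delta_rot": [0, 0, 0]},
  {"jaw": 0.015, "linear": [0, 0, 0], "delta_rot": [0, 0, 0]},
  {"jaw": 0.015, "linear": [0, 0, 0], "delta_rot": [0, 0, 0]},
  {"jaw": 0.015, "linear": [0, 0, 0], "delta_rot": [0, 0, 0]},
])

```text
time_s: 16.5
tool_pos: [581.7, -277.6, 90.0]
tool_rot: [-3.142, 0.001, 2.822]
force: [-1.0, -0.5, 6.2]
gripper_width: 25.8
finger_force: 58.7
```

```bash
python3 go.py 602.7,-72.2,150
```

```text
16.5 [ 581.7 -277.6   90. ] [-3.142e+00  1.000e-03  2.822e+00] 25.8 58.7
602.7,-72.2,150 [ 0.0446  0.2016 -0.06  ]
```

>>> send_rows([
  {"jaw": 0.015, "linear": [0, 0, -0.01], "delta_rot": [0, 0, 0]},
  {"jaw": 0.015, "linear": [0, 0, -0.03], "delta_rot": [0, 0, 0]},
  {"jaw": 0.015, "linear": [0, 0, -0.05], "delta_rot": [0, 0, 0]},
  {"jaw": 0.015, "linear": [0.003, 0.012, -0.06], "delta_rot": [0, 0, 0]},
  {"jaw": 0.015, "linear": [0.008, 0.036, -0.06], "delta_rot": [0, 0, 0]},
  {"jaw": 0.015, "linear": [0.015, 0.068, -0.06], "delta_rot": [0, 0, 0]},
  {"jaw": 0.015, "linear": [0.022, 0.1, -0.06], "delta_rot": [0, 0, 0]},
  {"jaw": 0.015, "linear": [0.029, 0.132, -0.06], "delta_rot": [0, 0, 0]},
  {"jaw": 0.015, "linear": [0.036, 0.164, -0.06], "delta_rot": [0, 0, 0]},
  {"jaw": 0.015, "linear": [0.0415, 0.188, -0.06], "delta_rot": [0, 0, 0]},
  {"jaw": 0.015, "linear": [0.0446, 0.2015, -0.06], "delta_rot": [0, 0, 0]},
  {"jaw": 0.015, "linear": [0.0446, 0.2015, -0.06], "delta_rot": [0, 0, 0]},
])

```text
time_s: 17.5
tool_pos: [602.3, -66.3, 148.9]
tool_rot: [3.139, -0.002, 2.829]
force: [0.6, 0.2, -2.0]
gripper_width: 25.9
finger_force: 59.2
```

>>> send_rows([
  {"jaw": 0.015, "linear": [0, 0, 0], "delta_rot": [0, 0, 0]},
  {"jaw": 0.015, "linear": [0, 0, 0], "delta_rot": [0, 0, 0]},
  {"jaw": 0.015, "linear": [0, 0, 0], "delta_rot": [0, 0, 0]},
])

```text
time_s: 17.75
tool_pos: [601.9, -74.3, 149.3]
tool_rot: [-3.14, 0.0, 2.819]
force: [1.6, -0.0, -2.6]
gripper_width: 25.7
finger_force: 59.2
```

```bash
python3 - <<'E'
from workcell import optics
import cv2
cv2.imwrite('pics/w7.png',optics.grab_frame('wrist'))
E
python3 go.py 602.7,-72.2,90.5
```

```text
17.8 [601.9 -74.2 149.3] [-3.141  0.     2.819] 26.2 59.2
602.7,-72.2,90.5 [-0.0001  0.0022  0.0588]
```

View pics/w7.png

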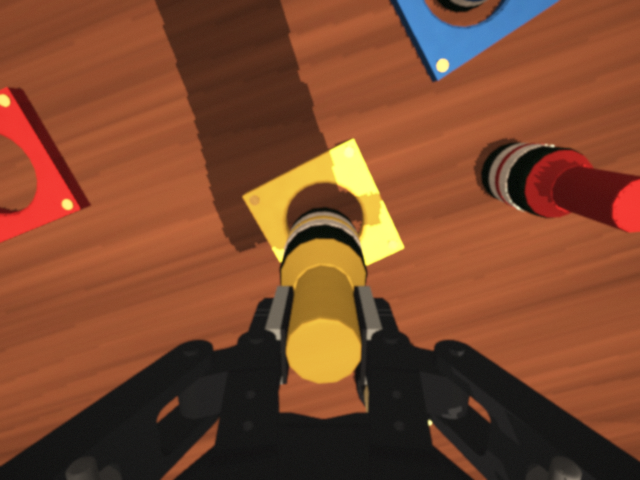

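The yellow bottle is held over the yellow hole (325,205), with red clear at (600,200). I lower to just above the bench and re-check there.

>>> send_rows([
  {"jaw": 0.015, "linear": [0, 0, 0.008], "delta_rot": [0, 0, 0]},
  {"jaw": 0.015, "linear": [0, 0, 0.022], "delta_rot": [0, 0, 0]},
  {"jaw": 0.015, "linear": [0, 0, 0.036], "delta_rot": [0, 0, 0]},
  {"jaw": 0.015, "linear": [0, 0, 0.047], "delta_rot": [0, 0, 0]},
  {"jaw": 0.015, "linear": [0, 0, 0.053], "delta_rot": [0, 0, 0]},
  {"jaw": 0.015, "linear": [0, 0, 0.055], "delta_rot": [0, 0, 0]},
  {"jaw": 0.015, "linear": [0, 0, 0.055], "delta_rot": [0, 0, 0]},
  {"jaw": 0.015, "linear": [0, 0, 0.055], "delta_rot": [0, 0, 0]},
])

```text
time_s: 18.47
tool_pos: [602.7, -72.2, 94.7]
tool_rot: [3.141, 0.001, 2.822]
force: [-0.0, -0.2, -1.7]
gripper_width: 25.6
finger_force: 59.2
```

```bash
python3 go.py 602.7,-72.2,90
```

```text
18.47 [602.7 -72.2  94.7] [3.141e+00 1.000e-03 2.822e+00] 25.6 59.2
602.7,-72.2,90 [-0.     -0.      0.0047]
```

>>> send_rows([
  {"jaw": 0.015, "linear": [0, 0, 0.003], "delta_rot": [0, 0, 0]},
  {"jaw": 0.015, "linear": [0, 0, 0.0045], "delta_rot": [0, 0, 0]},
  {"jaw": 0.015, "linear": [0, 0, 0.0045], "delta_rot": [0, 0, 0]},
  {"jaw": 0.015, "linear": [0, 0, 0.0045], "delta_rot": [0, 0, 0]},
  {"jaw": 0.03, "linear": [0, 0, 0.0045], "delta_rot": [0, 0, 0]},
  {"jaw": 0.04, "linear": [0, 0, 0.0045], "delta_rot": [0, 0, 0]},
  {"jaw": 0.06, "linear": [0, 0, 0.0045], "delta_rot": [0, 0, 0]},
  {"jaw": 0.085, "linear": [0, 0, 0.0045], "delta_rot": [0, 0, 0]},
  {"jaw": 0.085, "linear": [0, 0, 0.0045], "delta_rot": [0, 0, 0]},
  {"jaw": 0.085, "linear": [0, 0, 0.0045], "delta_rot": [0, 0, 0]},
  {"jaw": 0.085, "linear": [0, 0, 0.0045], "delta_rot": [0, 0, 0]},
])

```text
time_s: 19.38
tool_pos: [602.3, -72.0, 89.8]
tool_rot: [3.142, 0.0, 2.822]
force: [0.1, 0.1, -0.2]
gripper_width: 84.7
finger_force: 0.0
```

```bash
python3 go.py 613.4,79.9,189
```

```text
19.38 [602.3 -72.   89.8] [3.142 0.    2.822] 84.7 0.0
613.4,79.9,189 [ 0.0372  0.1477 -0.0992]
```

>>> send_rows([
  {"jaw": 0.085, "linear": [0, 0, -0.02], "delta_rot": [0, 0, 0]},
  {"jaw": 0.085, "linear": [0, 0, -0.055], "delta_rot": [0, 0, 0]},
  {"jaw": 0.085, "linear": [0, 0, -0.085], "delta_rot": [0, 0, 0]},
  {"jaw": 0.085, "linear": [0.004, 0.016, -0.099], "delta_rot": [0, 0, 0]},
  {"jaw": 0.085, "linear": [0.012, 0.048, -0.099], "delta_rot": [0, 0, 0]},
  {"jaw": 0.085, "linear": [0.021, 0.083, -0.099], "delta_rot": [0, 0, 0]},
  {"jaw": 0.085, "linear": [0.029, 0.115, -0.099], "delta_rot": [0, 0, 0]},
  {"jaw": 0.085, "linear": [0.035, 0.138, -0.099], "delta_rot": [0, 0, 0]},
  {"jaw": 0.085, "linear": [0.0372, 0.1477, -0.099], "delta_rot": [0, 0, 0]},
  {"jaw": 0.085, "linear": [0.0372, 0.1477, -0.099], "delta_rot": [0, 0, 0]},
  {"jaw": 0.085, "linear": [0.0372, 0.1477, -0.099], "delta_rot": [0, 0, 0]},
  {"jaw": 0.085, "linear": [0.0372, 0.1477, -0.099], "delta_rot": [0, 0, 0]},
])

```text
time_s: 20.38
tool_pos: [613.4, 77.2, 188.7]
tool_rot: [-3.14, 0.0, 2.819]
force: [0.5, -1.7, 1.1]
gripper_width: 84.9
finger_force: 0.0
```

```bash
python3 - <<'E'
from workcell import optics
import cv2
cv2.imwrite('pics/w8.png',optics.grab_frame('wrist'))
E
python3 go.py 613.4,79.9,89
```

```text
20.43 [613.4  77.  188.8] [-3.14   0.     2.818] 84.9 0.0
613.4,79.9,89 [0.001  0.0028 0.0998]
```

View pics/w8.png

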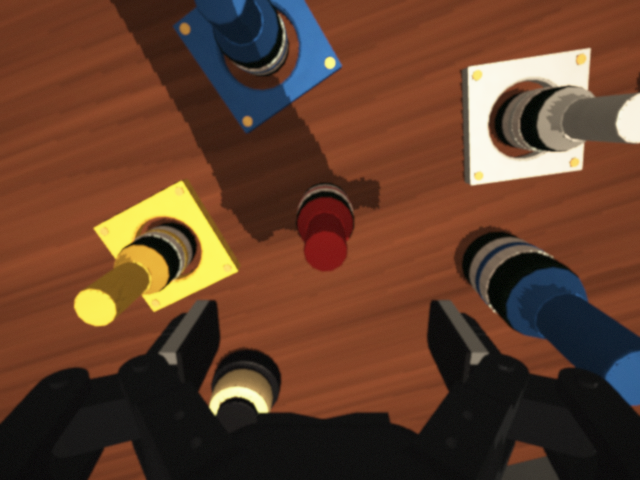

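Yellow, white and blue are all upright in their stands, and the red neck (326,250) is between the fingers. I descend and grip.

>>> send_rows([
  {"jaw": 0.085, "linear": [0, 0.001, 0.015], "delta_rot": [0, 0, 0]},
  {"jaw": 0.085, "linear": [0, 0.001, 0.045], "delta_rot": [0, 0, 0]},
  {"jaw": 0.085, "linear": [0, 0.001, 0.075], "delta_rot": [0, 0, 0]},
  {"jaw": 0.085, "linear": [0, 0.001, 0.093], "delta_rot": [0, 0, 0]},
  {"jaw": 0.085, "linear": [0, 0.001, 0.0995], "delta_rot": [0, 0, 0]},
  {"jaw": 0.085, "linear": [0, 0.001, 0.0995], "delta_rot": [0, 0, 0]},
  {"jaw": 0.085, "linear": [0, 0.001, 0.0995], "delta_rot": [0, 0, 0]},
  {"jaw": 0.05, "linear": [0, 0.001, 0.0995], "delta_rot": [0, 0, 0]},
  {"jaw": 0.04, "linear": [0, 0.001, 0.0995], "delta_rot": [0, 0, 0]},
  {"jaw": 0.035, "linear": [0, 0.001, 0.0995], "delta_rot": [0, 0, 0]},
  {"jaw": 0.03, "linear": [0, 0.001, 0.0995], "delta_rot": [0, 0, 0]},
  {"jaw": 0.025, "linear": [0, 0.001, 0.0995], "delta_rot": [0, 0, 0]},
])

```text
time_s: 21.43
tool_pos: [614.0, 80.8, 89.9]
tool_rot: [3.141, 0.001, 2.822]
force: [-0.2, -0.4, 2.1]
gripper_width: 26.2
finger_force: 34.0
```

>>> send_rows([
  {"jaw": 0.015, "linear": [0, 0, 0], "delta_rot": [0, 0, 0]},
  {"jaw": 0.015, "linear": [0, 0, 0], "delta_rot": [0, 0, 0]},
  {"jaw": 0.015, "linear": [0, 0, 0], "delta_rot": [0, 0, 0]},
  {"jaw": 0.015, "linear": [0, 0, 0], "delta_rot": [0, 0, 0]},
  {"jaw": 0.015, "linear": [0, 0, 0], "delta_rot": [0, 0, 0]},
])

```text
time_s: 21.85
tool_pos: [614.1, 80.7, 89.9]
tool_rot: [3.141, 0.001, 2.822]
force: [-0.6, -2.4, 4.9]
gripper_width: 25.5
finger_force: 58.6
```

```bash
python3 go.py 485.5,-302,240
```

```text
21.85 [614.1  80.7  89.9] [3.141e+00 1.000e-03 2.822e+00] 25.5 58.6
485.5,-302,240 [ 0.0016 -0.4037 -0.1502]
```

>>> send_rows([
  {"jaw": 0.015, "linear": [0, 0, -0.01], "delta_rot": [0, 0, 0]},
  {"jaw": 0.015, "linear": [0, 0, -0.03], "delta_rot": [0, 0, 0]},
  {"jaw": 0.015, "linear": [0, 0, -0.06], "delta_rot": [0, 0, 0]},
  {"jaw": 0.015, "linear": [0, 0, -0.09], "delta_rot": [0, 0, 0]},
  {"jaw": 0.015, "linear": [0, 0, -0.12], "delta_rot": [0, 0, 0]},
  {"jaw": 0.015, "linear": [0, 0, -0.145], "delta_rot": [0, 0, 0]},
  {"jaw": 0.015, "linear": [0, 0, -0.155], "delta_rot": [0, 0, 0]},
  {"jaw": 0.015, "linear": [0, -0.012, -0.155], "delta_rot": [0, 0, 0]},
  {"jaw": 0.015, "linear": [0, -0.036, -0.155], "delta_rot": [0, 0, 0]},
  {"jaw": 0.015, "linear": [0, -0.066, -0.155], "delta_rot": [0, 0, 0]},
  {"jaw": 0.015, "linear": [0.001, -0.096, -0.155], "delta_rot": [0, 0, 0]},
  {"jaw": 0.015, "linear": [0.0015, -0.126, -0.155], "delta_rot": [0, 0, 0]},
])

```text
time_s: 22.85
tool_pos: [570.1, -40.2, 241.8]
tool_rot: [-3.14, -0.004, 2.822]
force: [0.7, -0.6, -1.7]
gripper_width: 25.5
finger_force: 59.2
```

>>> send_rows([
  {"jaw": 0.015, "linear": [0, -0.03, 0], "delta_rot": [0, 0, 0]},
  {"jaw": 0.015, "linear": [0, -0.06, 0], "delta_rot": [0, 0, 0]},
  {"jaw": 0.015, "linear": [0, -0.09, 0], "delta_rot": [0, 0, 0]},
  {"jaw": 0.015, "linear": [0, -0.12, 0], "delta_rot": [0, 0, 0]},
  {"jaw": 0.015, "linear": [0, -0.15, 0], "delta_rot": [0, 0, 0]},
  {"jaw": 0.015, "linear": [0, -0.18, 0], "delta_rot": [0, 0, 0]},
  {"jaw": 0.015, "linear": [0, -0.21, 0], "delta_rot": [0, 0, 0]},
  {"jaw": 0.015, "linear": [0, -0.24, 0], "delta_rot": [0, 0, 0]},
  {"jaw": 0.015, "linear": [0, -0.265, 0], "delta_rot": [0, 0, 0]},
  {"jaw": 0.015, "linear": [0, -0.2777, 0], "delta_rot": [0, 0, 0]},
  {"jaw": 0.015, "linear": [0, -0.2777, 0], "delta_rot": [0, 0, 0]},
  {"jaw": 0.015, "linear": [0, -0.2777, 0], "delta_rot": [0, 0, 0]},
])

```text
time_s: 23.85
tool_pos: [483.4, -302.3, 242.3]
tool_rot: [3.141, -0.004, 2.819]
force: [-0.1, 0.2, -1.5]
gripper_width: 25.8
finger_force: 59.2
```

>>> send_rows([
  {"jaw": 0.015, "linear": [0, 0, 0], "delta_rot": [0, 0, 0]},
  {"jaw": 0.015, "linear": [0, 0, 0], "delta_rot": [0, 0, 0]},
  {"jaw": 0.015, "linear": [0, 0, 0], "delta_rot": [0, 0, 0]},
  {"jaw": 0.015, "linear": [0, 0, 0], "delta_rot": [0, 0, 0]},
])

```text
time_s: 24.18
tool_pos: [485.8, -300.9, 244.1]
tool_rot: [3.141, -0.0, 2.823]
force: [-0.0, -0.6, -1.8]
gripper_width: 25.9
finger_force: 59.2
```

```bash
python3 - <<'E'
from workcell import optics
import cv2
cv2.imwrite('pics/w9.png',optics.grab_frame('wrist'))
E
python3 go.py 485.5,-302,90
```

```text
24.23 [ 485.7 -301.2  244.2] [ 3.141 -0.     2.823] 25.7 59.2
485.5,-302,90 [-1.000e-04 -9.000e-04  1.542e-01]
```

View pics/w9.png

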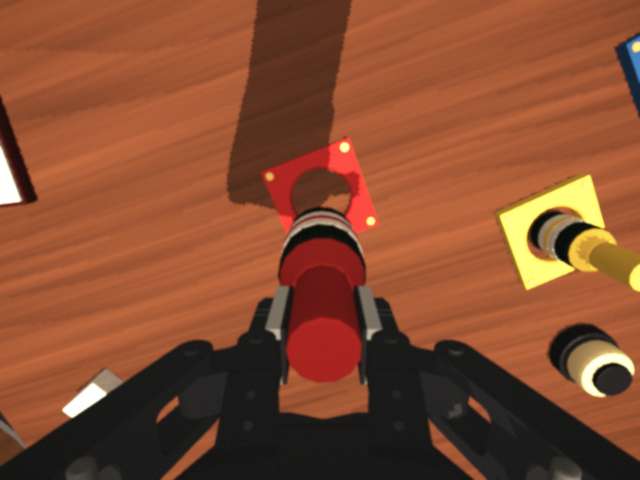

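The red bottle is over the red hole (322,190). Lowering.

>>> send_rows([
  {"jaw": 0.015, "linear": [0, -0.0005, 0.01], "delta_rot": [0, 0, 0]},
  {"jaw": 0.015, "linear": [0, -0.0005, 0.03], "delta_rot": [0, 0, 0]},
  {"jaw": 0.015, "linear": [0, -0.0005, 0.055], "delta_rot": [0, 0, 0]},
  {"jaw": 0.015, "linear": [0, -0.0005, 0.085], "delta_rot": [0, 0, 0]},
  {"jaw": 0.015, "linear": [0, -0.0005, 0.11], "delta_rot": [0, 0, 0]},
  {"jaw": 0.015, "linear": [0, -0.0005, 0.13], "delta_rot": [0, 0, 0]},
  {"jaw": 0.015, "linear": [0, -0.0005, 0.141], "delta_rot": [0, 0, 0]},
  {"jaw": 0.015, "linear": [0, -0.0005, 0.147], "delta_rot": [0, 0, 0]},
  {"jaw": 0.015, "linear": [0, -0.0005, 0.149], "delta_rot": [0, 0, 0]},
  {"jaw": 0.015, "linear": [0, -0.0005, 0.149], "delta_rot": [0, 0, 0]},
  {"jaw": 0.015, "linear": [0, -0.0005, 0.149], "delta_rot": [0, 0, 0]},
  {"jaw": 0.015, "linear": [0, -0.0005, 0.149], "delta_rot": [0, 0, 0]},
])

```text
time_s: 25.23
tool_pos: [486.1, -302.8, 96.5]
tool_rot: [-3.141, 0.002, 2.822]
force: [-0.1, 0.4, -1.9]
gripper_width: 25.9
finger_force: 59.2
```

```bash
python3 go.py 485.5,-302,90
```

```text
25.23 [ 486.1 -302.8   96.5] [-3.141e+00  2.000e-03  2.822e+00] 25.9 59.2
485.5,-302,90 [0.0008 0.0006 0.0065]
```

>>> send_rows([
  {"jaw": 0.015, "linear": [0.0005, 0.0005, 0.003], "delta_rot": [0, 0, 0]},
  {"jaw": 0.015, "linear": [0.0005, 0.0005, 0.006], "delta_rot": [0, 0, 0]},
  {"jaw": 0.015, "linear": [0.0005, 0.0005, 0.006], "delta_rot": [0, 0, 0]},
  {"jaw": 0.015, "linear": [0.0005, 0.0005, 0.006], "delta_rot": [0, 0, 0]},
  {"jaw": 0.03, "linear": [0.0005, 0.0005, 0.006], "delta_rot": [0, 0, 0]},
  {"jaw": 0.04, "linear": [0.0005, 0.0005, 0.006], "delta_rot": [0, 0, 0]},
  {"jaw": 0.06, "linear": [0.0005, 0.0005, 0.006], "delta_rot": [0, 0, 0]},
  {"jaw": 0.085, "linear": [0.0005, 0.0005, 0.006], "delta_rot": [0, 0, 0]},
  {"jaw": 0.085, "linear": [0.0005, 0.0005, 0.006], "delta_rot": [0, 0, 0]},
  {"jaw": 0.085, "linear": [0.0005, 0.0005, 0.006], "delta_rot": [0, 0, 0]},
  {"jaw": 0.085, "linear": [0.0005, 0.0005, 0.006], "delta_rot": [0, 0, 0]},
])

```text
time_s: 26.15
tool_pos: [484.9, -301.7, 89.2]
tool_rot: [3.142, -0.0, 2.822]
force: [-1.0, -0.3, -0.2]
gripper_width: 84.9
finger_force: 0.0
```

>>> send_rows([
  {"jaw": 0.085, "linear": [0, 0, -0.02], "delta_rot": [0, 0, 0]},
  {"jaw": 0.085, "linear": [0, 0, -0.05], "delta_rot": [0, 0, 0]},
  {"jaw": 0.085, "linear": [0, 0, -0.08], "delta_rot": [0, 0, 0]},
  {"jaw": 0.085, "linear": [0, 0, -0.11], "delta_rot": [0, 0, 0]},
  {"jaw": 0.085, "linear": [0, 0, -0.14], "delta_rot": [0, 0, 0]},
  {"jaw": 0.085, "linear": [0, -0.02, -0.15], "delta_rot": [0, 0, 0]},
  {"jaw": 0.085, "linear": [0, -0.05, -0.15], "delta_rot": [0, 0, 0]},
  {"jaw": 0.085, "linear": [0, -0.08, -0.15], "delta_rot": [0, 0, 0]},
  {"jaw": 0.085, "linear": [0, -0.1, -0.15], "delta_rot": [0, 0, 0]},
  {"jaw": 0.085, "linear": [0, -0.1, -0.15], "delta_rot": [0, 0, 0]},
  {"jaw": 0.085, "linear": [0, -0.1, -0.15], "delta_rot": [0, 0, 0]},
])

```text
time_s: 27.07
tool_pos: [452.5, -397.8, 239.2]
tool_rot: [-3.141, -0.0, 2.819]
force: [1.5, -0.5, -0.1]
gripper_width: 85.1
finger_force: 0.0
```

```bash
python3 - <<'E'
from meas import *
ims={n:optics.grab_frame(n) for n in('scene','side')}
for n in ims: cv2.imwrite(f'pics/{n}9.png',ims[n])
T={'red':(485.5,-302),'yellow':(602.7,-72.2),'blue':(470.6,71.8),'white':(593.8,264.5)}
for c,t in T.items():
    uv={n:tuple(proj(n,[[*t,115]])[0].round().astype(int)) for n in ims}
    try:
        p,r=bottle(ims,c,uv,t); print(c,uv,(p[:2]-t).round(1),p[2:].round(2),r.round(1))
    except Exception as e: print(c,uv,e)
cv2.imwrite('pics/f.png',cv2.resize(np.hstack([ims['scene'],ims['side']]),(800,300),interpolation=cv2.INTER_AREA))
E
```

```text
red {'scene': (np.int64(248), np.int64(106)), 'side': (np.int64(352), np.int64(430))} [-17.9   3.5] [47.87  1.1 ] [ 6.9 -2.2  5.2  3.8  0.3 -4.1]
yellow {'scene': (np.int64(284), np.int64(177)), 'side': (np.int64(337), np.int64(261))} attempt to get argmax of an empty sequence
blue {'scene': (np.int64(382), np.int64(178)), 'side': (np.int64(222), np.int64(232))} [-9.2 -3.3] [-72.16   0.96] [ 1.6 -0.4 -1.6  1.4  0.5  1.4]
white {'scene': (np.int64(426), np.int64(263)), 'side': (np.int64(244), np.int64(144))} [172.7  38.7] [-284.29    3.44] [ -33.4   26.7  118.8  -41.8   61.5 -165.5]
```

View pics/f.png

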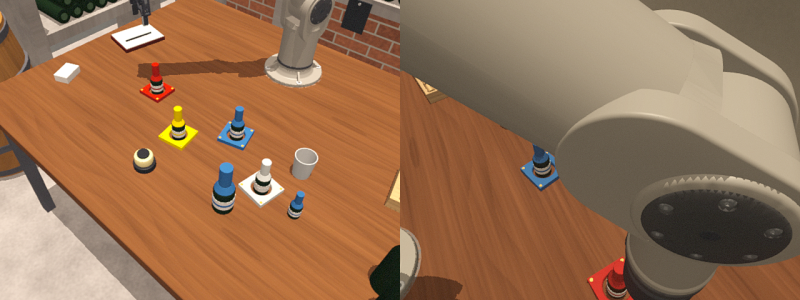

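The scene view shows all four bottles upright in matching stands; the side camera is blocked by the arm. A quick numeric check of the necks in the scene camera:

```bash
python3 - <<'E'
from meas import *
from scipy.optimize import minimize
def check(f,T):
    im=cv2.imread(f)
    for c,t in T.items():
        u,v=proj('scene',[[*t,118]])[0].round().astype(int); b=int(proj('scene',[[*t,95]])[0][1])
        m=pick(im,c,(u,v))[0].astype(np.float32); w=np.zeros_like(m); w[v-18:b,u-16:u+17]=1
        g=lambda p:(w*(cv2.resize(sil('scene',p[0],p[1],66,1).astype(np.float32),(640,480),interpolation=cv2.INTER_AREA)-m)**2).sum()
        r=minimize(g,t,method='Nelder-Mead',options=dict(initial_simplex=[t,(t[0]+8,t[1]),(t[0],t[1]+8)],maxfev=80))
        print(c,(r.x-t).round(1),round(r.fun,1))
check('pics/scene0.png',{'red':(613.4,79.9),'yellow':(581.7,-276.6),'white':(447.2,-98.2)})
check('pics/scene9.png',{'red':(485.5,-302),'yellow':(602.7,-72.2),'blue':(470.6,71.8),'white':(593.8,264.5)})
a,b=[cv2.imread(f'pics/scene{i}.png')[:,:,1].astype(int) for i in(0,9)]
for n,s in(('cup',np.s_[240:285,470:506]),('lamp',np.s_[238:275,214:248])): print(n,np.abs(a[s]-b[s]).mean().round(2))
E
```

```text
red [1.8 0.2] 5.3
yellow [ 0.3 -0.4] 2.8
white [ 2.  -0.3] 3.7
red [2.1 2.5] 2.8
yellow [0.3 0.8] 6.0
blue [1.4 1.8] 13.7
white [2.3 0.8] 6.2
cup 1.97
lamp 2.69
```

All four bottles are within about 3 mm of their hole centres, and the cup and lamp have not moved. I hand in.

```bash
python3 -c "
from workcell import ticket
print(ticket.close_job())"
```

```text
the job is handed in; nothing more can be done
None
```

The job is handed in: all four bottles stand upright in the stands of their own colour, within about 3 mm of the hole centres by camera, and the cup and lamp have not moved; the hand-in returned no verdict.

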